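Hook the S-hook through the fish opener's tail

TASK

The fish-shaped bottle opener is going up on the utensil rail, so give it its hanger: take the steel S-hook from its slotted block and hook its upper bend down through the hole in the fish's tail, so that the hook hangs there by itself, let go and no longer swinging about. The fish must stay lying on the wooden step; leave the plain paddle-shaped opener beside it alone.

Things in the scene. Friction and masses are not known exactly. Their poses are not given: they have to be found in the camera images.
- hook_crown (a point): Upright steel S-hook, 7 mm round bar, 100 mm tall, 60 g: centre of the bar at the top of its upper bend (bar top 3.5 mm above). x: in the S's plane from shank to the upper bend's free leg; y: across the 7 mm thickness, to be pinched from above; z: up the shank. Shank 15 mm towards -x, free leg 15 mm towards +x (centre lines); lower bend reaches 48.5 mm towards -x, bottom 100 mm below bar top.
- hook_tip (a point): Down-pointing end of the S-hook's upper bend (end of the free leg), 15 mm towards +x and 38 mm below the crown point; same axes. The hook stands, leaning a few degrees at most, with its lower bend loose in a slot 37 mm deep and 10 mm wide in a fixed maple block 45 mm high; draw it straight up 45 mm to free it.
- fish_hole (a point): Centre, at the upper face, of the 24 mm through hole in the tail of the loose fish-shaped opener (blue enamelled flat steel, 5 mm thick, 152 mm long, 200 g). x: tail to head, z up. 6 mm of metal from hole to tail end. Lies on a fixed maple step 110 mm high, tail out over the edge, free space below. Hook goes on from above, its x along fish x: free leg in hole, shank beyond tail end.
- paddle_hole (a point): The like hole (24 mm, centre at the upper face, x towards the round head) of the plain paddle-shaped bottle opener, same blue enamel and thickness, 147 mm long, on the same step about 120 mm beside the fish, on either side. Not to be used or moved.
There are look-alikes about, which are no part of the job. There is more than one size of the part that bears hook_crown; the job needs the smaller.

How it is judged:
At the end, for the whole second after the job is handed in: The hook's upper free end is through the tail hole: 6 mm or more below the tail's upper face, within 20 mm sideways of the hole centre, the crown above the face and within 35 mm; the fish on the step within 10 degrees of flat, tail above 105 mm; hook under 150 mm/s, fish under 30 mm/s (z of hook_tip in the frame of fish_hole below -0.006 m and horizontal distance between hook_tip and fish_hole below 0.02 m and z of hook_crown in the frame of fish_hole above 0 m and horizontal distance between hook_crown and fish_hole below 0.035 m and height (world z) of fish_hole above 0.105 m and angle between fish_hole's own z axis and vertical below 0.17 rad and linear speed of hook below 0.15 m/s and linear speed of fish below 0.03 m/s); the robot touches nothing.
It fails at once if the paddle-shaped opener is moved more than 30 mm (distance of paddle_hole from where it was at the start of the episode above 0.03 m).
It also fails if it takes over 48 s, if anything falls off the work surface, if the arm or the gripper's body presses on something with over 40 N, if the wrist force passes 120 N, or if a joint passes its speed limit or range.

ROBOT

A 6-joint arm with a two-finger parallel gripper is mounted at the origin on the work surface. World frame = base frame: x ahead of the robot, y to its left, z up, the work surface at z = 0. Lengths are in m, angles in rad, forces in N, time in s.
With the tool pointing down it reaches from about 0.275 to 1 m from the base axis. Payload 8.4 kg.
Tool frame: the origin (TCP) lies on the centre line of the jaws, within the pads' length; the fingertips stand 17 mm ahead of it and the grasp point (between the pads) lies 2 mm behind it (bot.tcp_to_tips is the y of the fingertips in the tool frame, in m); y points along the fingers, z is the direction in which the jaws open and shut, and the axes are right-handed (so a half turn about y gives the same grasp; the last joint's range is limited). The gripper opens to 85 mm and grips with 20 to 120 N. Pads are 22 mm wide; open, the fingers measure 114 mm over their backs; the gripper's body (76 mm by 85 mm) begins 54 mm behind the grasp point. The pads swing forward as they close: fully open they stand 13 mm farther back than shut.
Start: joints at [-1.113, 0.353, 1.633, -0, 1.155, -0.002], TCP at [0.277, -0.56, 0.248] pointing down, gripper open.
Joint ranges: [-2.63, 2.63], [-0.92, 2.1], [0.06, 2.66], [-1.3, 4.44], [0, 2.69], [-3.02, 3.02]. Speed limits (rad/s): [2.22, 2.22, 2.79, 3.14, 3.14, 3.14].

INTERFACE

Orientations are given as a unit quaternion [x, y, z, w].
In Python, from workcell import bot, hand, kinematics, get_obs, vision, hand_in gives the robot as it stands. The module is installed in compiled form; this text tells all that it offers. Calls block until the motion is done:
- bot.reach(position, orientation): joint-space move of the TCP to a pose.
- bot.servo_line(position, ori=None, velocity=0.15): straight line of the TCP; ori=None keeps the orientation; velocity is the mean speed in m/s.
- bot.goto_joints(angles): joint-space move.
- hand.move_gripper(opening, strength=None): finger opening in m; strength is the grip in N (None keeps the last); returns when the fingers have stopped.
- bot.dwell(seconds).
- kinematics.solve_ik(position, orientation): joint angles nearest the present ones, or None.
- get_obs(): the state.
- vision.read_camera(name): name is "scene" or "top"; returns a dict with "frame" (480x640x3 uint8, red, green, blue), "intrinsics" (3x3 intrinsics, pixels), "view" (4x4, takes a point from world to camera coordinates). Camera axes: x right, y down, z forward; pixel columns grow to the right and rows downward; lengths in m; the calibration is good to about 2 mm. A picture is of the moment at which its call begins. There is no depth.
A pose or a line that the arm cannot do raises bot.IKError and nothing moves.
- hand_in(): hands the job in, once; it reports no verdict.
The state is a dict: "time_s": time; "joint_pos": joint angles; "joint_vel": joint speeds; "joint_efforts": joint torques, N m; "position": TCP position; "orientation": TCP orientation; "wrist_force": force on the tool from outside, world axes, zero at the start; "ft_torque": the same for the moment, N m; "gripper_width": finger opening in m.
Only numpy, scipy, OpenCV 4.12 (cv2) and the standard library are available. Lean on these libraries where they do the work, as an engineer would, in place of code of your own. Each camera call takes 0.05 s, during which the arm holds its last target. There are 200 camera calls.

## Working session

There is one attempt and no reset: what is moved stays moved. The work goes in short steps, each a Python script; the robot and the scene stay as the last script left them, time stands still between calls to the robot, and variables do not carry over. Pictures are saved under pics/ and viewed, about 8 in all and at most 12, crops included, and the job is handed in when it is done.

```bash
mkdir -p pics; cat > h.py <<'E'
import numpy as np,cv2
from workcell import bot,hand,kinematics,get_obs,vision,hand_in
def snap(n,f=None):
    d=vision.read_camera(n)
    if f: cv2.imwrite('pics/'+f,d["frame"][...,::-1])
    return d
def ray(d,u,v):
    K=np.array(d["intrinsics"]);T=np.array(d["view"]);R=T[:3,:3]
    return -R.T@T[:3,3],R.T@np.linalg.solve(K,[u,v,1.])
def onz(d,u,v,z):
    c,r=ray(d,u,v);return c+r*(z-c[2])/r[2]
def proj(d,p):
    T=np.array(d["view"]);q=np.array(d["intrinsics"])@(T[:3,:3]@np.array(p)+T[:3,3]);return q[:2]/q[2]
def tri(d1,p1,d2,p2):
    c1,r1=ray(d1,*p1);c2,r2=ray(d2,*p2)
    s=np.linalg.lstsq(np.c_[r1,-r2],c2-c1,rcond=None)[0]
    a,b=c1+s[0]*r1,c2+s[1]*r2;return (a+b)/2,np.linalg.norm(a-b)
E
python3 - <<'E'
from h import *
for n in("scene","top"):
    d=snap(n,n+"1.png");c,r=ray(d,320,240);print(n,c.round(3),r.round(3),d["intrinsics"][0][0])
print(get_obs())
E
```

```text
scene [ 1.023 -0.226  0.825] [-0.628  0.315 -0.712] 543.1610460709045
top [0.326 0.092 1.069] [ 0.074 -0.001 -0.997] 567.7361209159023
{'time_s': 0.1, 'joint_pos': array([-1.11339210e+00,  3.53588959e-01,  1.63406679e+00, -7.64337943e-06,
        1.15517603e+00, -2.39689296e-03]), 'joint_vel': array([-0.00087704, -0.0007968 , -0.00038339,  0.00050185, -0.00021936,
        0.00118506]), 'joint_efforts': array([-1.22544745e-03, -6.06358480e+01, -3.42820251e+01, -6.13852512e-05,
        4.03786704e-03, -3.70912005e-05]), 'position': array([ 0.27717791, -0.55972656,  0.24762744]), 'orientation': array([-0.16123824,  0.68892801, -0.68807551,  0.1610358 ]), 'wrist_force': array([-0.10785469, -1.01887591, -0.00126672]), 'ft_torque': array([ 0.03402015, -0.01229957,  0.01072247]), 'gripper_width': 0.08554281265649148}
```

View pics/scene1.png

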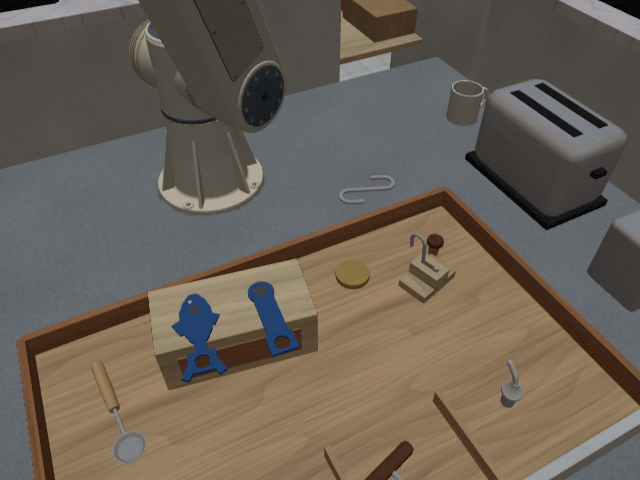

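View pics/top1.png

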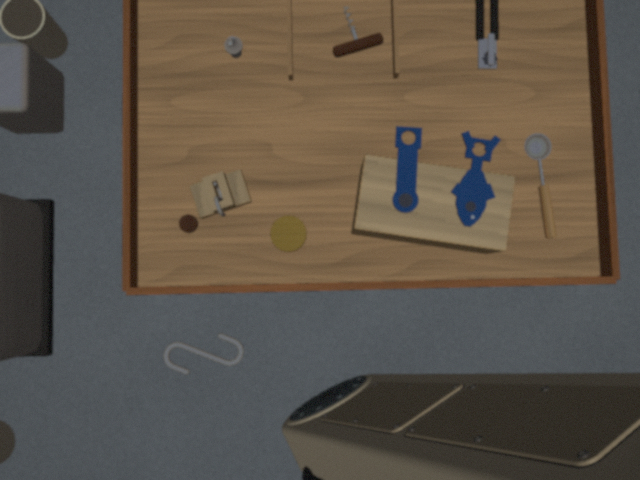

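The hook stands in the block at scene ≈(418,245) and top ≈(217,195). The fish is the forked-tail opener, with its tail hole at scene ≈(203,360) and top ≈(478,149). The large S-hook lying on the counter is the decoy. Next I'll zoom in on both.

```bash
python3 - <<'E'
import cv2,numpy as np
s=cv2.imread('pics/scene1.png');t=cv2.imread('pics/top1.png')
f=lambda i,x,y,w,h,W,H:cv2.resize(i[y:y+h,x:x+w],(W,H),interpolation=cv2.INTER_CUBIC)
a=f(s,390,222,80,80,400,400);b=f(t,185,160,80,80,400,400)
cv2.imwrite('pics/crop1.png',np.hstack([a,b]))
from h import *
S=vision.read_camera("scene");T=vision.read_camera("top")
for n,d,(u,v) in(("s",S,(203,360)),("t",T,(478,149))):
    g=cv2.cvtColor(d["frame"],cv2.COLOR_RGB2HSV)
    m=cv2.inRange(g,(100,120,40),(130,255,255))
    cs,hi=cv2.findContours(m,cv2.RETR_CCOMP,cv2.CHAIN_APPROX_NONE)
    for c,h in zip(cs,hi[0]):
        if cv2.contourArea(c)>40:
            M=cv2.moments(c);p=(M['m10']/M['m00'],M['m01']/M['m00']);print(n,"hole" if h[3]>=0 else "out",np.round(p,1),cv2.contourArea(c),onz(d,*p,.115).round(4))
E
```

```text
s out [198.  335.8] 2193.0 [ 0.4976 -0.1759  0.115 ]
s hole [202.2 361.2] 169.0 [ 0.5446 -0.1845  0.115 ]
s hole [194.1 308.8] 93.5 [ 0.444  -0.1652  0.115 ]
s out [272.  319.3] 1647.5 [ 0.5208 -0.0605  0.115 ]
s hole [281.7 342.2] 169.5 [ 0.5678 -0.0643  0.115 ]
s hole [260.3 290.3] 146.5 [ 0.4568 -0.0544  0.115 ]
t out [473.9 181.3] 1890.0 [ 0.491  -0.1723  0.115 ]
t hole [470.2 206. ] 103.0 [ 0.4489 -0.1643  0.115 ]
t hole [478.6 149. ] 219.0 [ 0.5465 -0.1828  0.115 ]
t out [406.5 167.9] 1521.5 [ 0.5166 -0.0585  0.115 ]
t hole [405.1 199.7] 173.5 [ 0.4623 -0.0543  0.115 ]
t hole [408.  137.3] 232.5 [ 0.5694 -0.0629  0.115 ]
```

View pics/crop1.png

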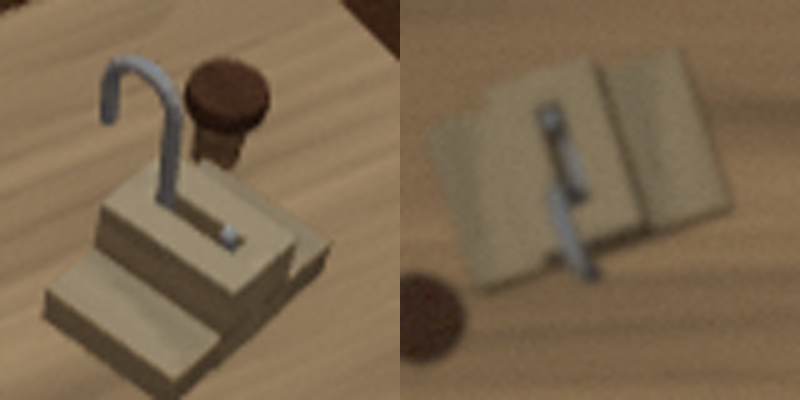

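```bash
python3 - <<'E'
from h import *
S=vision.read_camera("scene");T=vision.read_camera("top")
print("tip",tri(S,(411.4,246.2),T,(222.8,214.5)))
print("lowtip",tri(S,(436,269.2),T,(215,183.4)))
print("shank base S,T",onz(S,423.6,261.5,.045),onz(T,219.6,198.5,.045))
print("lower end at z=.045..: ",onz(S,436,269.2,.048),onz(T,215,183.4,.048))
print("crown S",onz(S,416.5,235,.1045),"knob top",tri(S,(435.6,239),T,(188.5,223)))
for n,d,r in(("s",S,(390,222,80,80)),("t",T,(185,160,80,80))):
    x,y,w,h=r;c=d["frame"][y:y+h,x:x+w].astype(int)
    m=((c[...,2]-c[...,0])>-6).astype(np.uint8)
    k,l,st,ce=cv2.connectedComponentsWithStats(m)
    for i in range(1,k):
        if st[i,4]>12: print(n,st[i]+[x,y,0,0,0],ce[i]+[x,y])
E
```

```text
tip (array([0.44942595, 0.26168084, 0.06693867]), np.float64(0.0020459217224049974))
lowtip (array([0.508961  , 0.27903532, 0.05046176]), np.float64(0.00039930514880193624))
shank base S,T [0.47797565 0.2729302  0.045     ] [0.48197545 0.27180098 0.045     ]
lower end at z=.045..:  [0.50739107 0.28083965 0.048     ] [0.50929966 0.2793078  0.048     ]
crown S [0.45726822 0.26147448 0.1045    ] knob top (array([0.43861383, 0.32846516, 0.04633284]), np.float64(0.0007243145694437712))
s [417 233   7   8  17] [420.17647059 236.        ]
t [216 200   4  10  20] [217.35 204.7 ]
```

```bash
cat >> h.py <<'E'
from scipy.spatial.transform import Rotation as Ro
def quat(adeg,flip=1):
    a=np.radians(adeg+90); z=flip*np.array([np.cos(a),np.sin(a),0]);y=np.array([0,0,-1.]);x=np.cross(y,z)
    return Ro.from_matrix(np.c_[x,y,z]).as_quat()
E
python3 - <<'E'
from h import *
c=np.array([.465,.2665])
for f in(1,-1):
    for p,a in(([*c,.2],196.3),([.56,-.186,.25],169.3)):
        q=kinematics.solve_ik(p,quat(a,f));print(f,None if q is None else np.round(q,2))
f=min((1,-1),key=lambda f:abs(kinematics.solve_ik([*c,.2],quat(196.3,f))[5]))
print(f)
hand.move_gripper(.045)
bot.reach([*c,.2],quat(196.3,f))
bot.servo_line([*c,.125],velocity=.1)
print(get_obs()["time_s"],get_obs()["position"])
S=snap("scene");T=snap("top")
g=lambda d,u,v:cv2.resize(d["frame"][v:v+100,u:u+100,::-1],(400,400),interpolation=cv2.INTER_CUBIC)
cv2.imwrite('pics/near.png',np.hstack([g(S,370,190),g(T,165,150)]))
E
```

```text
1 [ 0.52  0.27  1.87 -0.    1.    1.8 ]
1 [-0.32  0.3   1.71 -0.    1.14  1.43]
-1 [ 0.52  0.27  1.87 -0.    1.   -1.34]
-1 [-0.32  0.3   1.71 -0.    1.14 -1.71]
-1
4.6583 [0.46534067 0.26666812 0.12542439]
```

View pics/near.png

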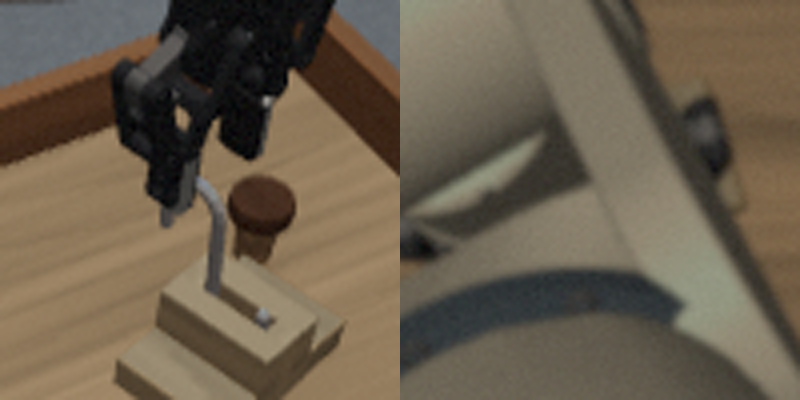

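The fingers straddle the upper bend at the crop's left panel (~(195,190)). I'll descend, grip and lift.

```bash
python3 - <<'E'
from h import *
c=np.array([.465,.2665])
bot.servo_line([*c,.1085],velocity=.06)
print(get_obs()["wrist_force"].round(2))
hand.move_gripper(0.0,40)
o=get_obs();print(o["gripper_width"],o["wrist_force"].round(2),o["position"])
bot.servo_line([*c,.20],velocity=.08)
o=get_obs();print(o["gripper_width"],o["wrist_force"].round(2),o["time_s"])
bot.servo_line([*c,.25],velocity=.15)
bot.reach([.561,-.187,.26],quat(169.3,-1))
bot.dwell(.3);print(get_obs()["time_s"],get_obs()["position"])
S=snap("scene","s2.png");T=snap("top")
g=lambda d,u,v:cv2.resize(d["frame"][v:v+133,u:u+133,::-1],(400,400),interpolation=cv2.INTER_CUBIC)
cv2.imwrite('pics/near2.png',np.hstack([g(S,140,265),g(T,415,80)]))
E
```

```text
[-0.51  1.72  0.21]
0.005457723398519169 [-0.1   0.45  0.75] [0.46508518 0.26659821 0.10867189]
0.005240286433121395 [-0.06  0.27 -1.57] 6.9083
9.3833 [ 0.56115492 -0.18638365  0.26003191]
```

View pics/near2.png

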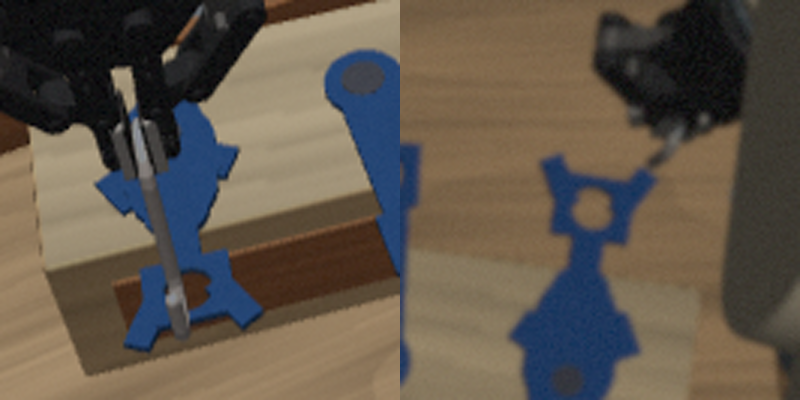

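The hook is held and hangs roughly vertical, with its lower bend at crop (178,315) and (657,163). I'll compare the measured pixels with the predicted hook points.

```bash
python3 - <<'E'
from h import *
S=vision.read_camera("scene");T=vision.read_camera("top")
a=np.radians(169.3);ux=np.array([np.cos(a),np.sin(a)])
p=get_obs()["position"];h=np.array([.5455,-.1837])
print("crown in fish frame",(p[:2]-h)@ux,(p[:2]-h)@[-ux[1],ux[0]])
for n,dx,dz in(("crown",0,0),("tip",15,-38),("low bottom",-30,-93),("lowtip",-45,-55),("shankmid",-15,-46)):
    w=np.r_[p[:2]+ux*dx/1e3,p[2]-.004+dz/1e3]
    print(n,w.round(3),((proj(S,w)-[140,265])*3.008).round(),((proj(T,w)-[415,80])*3.008+[400,0]).round())
E
python3 - <<'E'
import cv2
i=cv2.imread('pics/s2.png')[290:390,160:235]
cv2.imwrite('pics/near3.png',cv2.resize(i,(600,800)[:2] if 0 else (450,600),interpolation=cv2.INTER_CUBIC))
E
```

```text
crown in fish frame -0.01584791142970689 0.00022507360949903252
crown [ 0.561 -0.187  0.256] [143. 143.] [679. 110.]
tip [ 0.546 -0.184  0.218] [154. 169.] [650. 160.]
low bottom [ 0.591 -0.192  0.163] [186. 317.] [630. 106.]
lowtip [ 0.605 -0.195  0.201] [176. 300.] [656.  57.]
shankmid [ 0.576 -0.19   0.21 ] [165. 232.] [654. 108.]
```

View pics/near3.png

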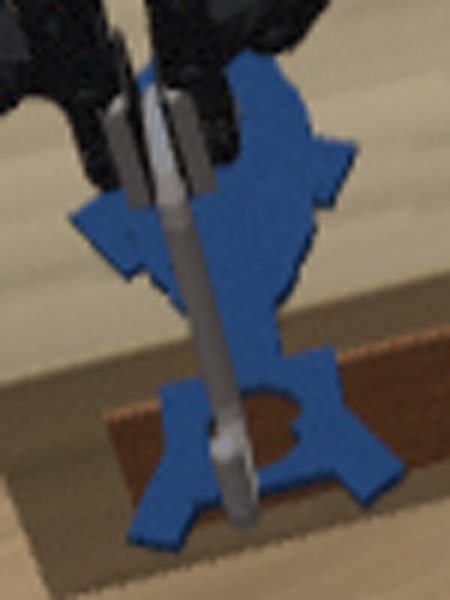

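Measured points agree with predictions within about 3 mm, with a slight −y shift. I'll correct by +2 mm in y and descend until the tip is just above the hole, then look.

```bash
python3 - <<'E'
from h import *
bot.servo_line([.561,-.1847,.163],velocity=.1)
bot.dwell(.2);print(get_obs()["time_s"],get_obs()["position"],get_obs()["wrist_force"].round(2))
S=snap("scene");T=snap("top")
g=lambda d,u,v:cv2.resize(d["frame"][v:v+80,u:u+80,::-1],(400,400),interpolation=cv2.INTER_CUBIC)
cv2.imwrite('pics/near4.png',np.hstack([g(S,160,325),g(T,440,105)]))
E
```

```text
10.9 [ 0.56132001 -0.1848256   0.16360028] [-0.02 -0.55 -1.1 ]
```

View pics/near4.png

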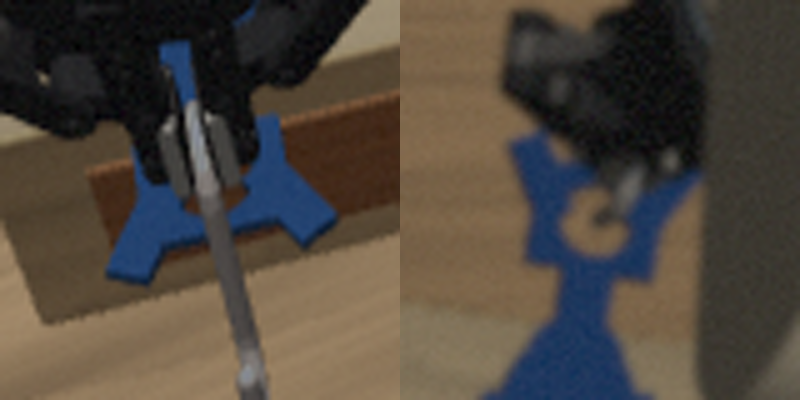

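The tip (605,215) is over the hole (centre 595,222), about 3 mm off. I'll correct, lower and check the force.

```bash
python3 - <<'E'
from h import *
x,y=.5597,-.1822
bot.servo_line([x,y,.163],velocity=.05)
for z in(.155,.148,.141,.136):
    bot.servo_line([x,y,z],velocity=.04)
    f=get_obs()["wrist_force"];print(z,f.round(2))
    if f[2]>4 or np.hypot(f[0],f[1])>5: break
bot.dwell(.2);print(get_obs()["time_s"],get_obs()["position"])
S=snap("scene");T=snap("top")
g=lambda d,u,v:cv2.resize(d["frame"][v:v+80,u:u+80,::-1],(400,400),interpolation=cv2.INTER_CUBIC)
cv2.imwrite('pics/near5.png',np.hstack([g(S,160,325),g(T,440,105)]))
E
```

```text
0.155 [ 0.32  0.67 -0.51]
0.148 [ 0.14 -0.48 -0.38]
0.141 [ 0.19 -0.42  0.26]
0.136 [-0.11 -0.86  1.04]
12.725 [ 0.55977834 -0.18222627  0.13616803]
```

View pics/near5.png

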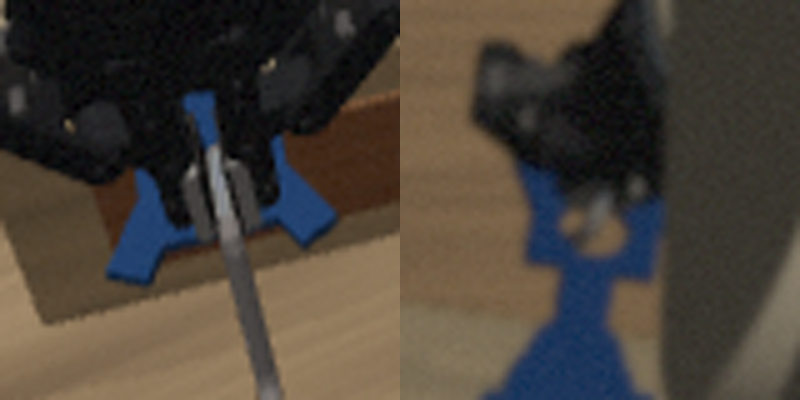

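The free leg is in the hole (585,235), the fish has not moved, and forces are low. I'll release and back off straight up.

```bash
python3 - <<'E'
from h import *
x,y=.5597,-.1822
hand.move_gripper(.035)
bot.dwell(.5);print(get_obs()["wrist_force"].round(2))
bot.servo_line([x,y,.26],velocity=.08)
bot.reach([.45,.15,.35],quat(190,-1))
bot.dwell(2);print(get_obs()["time_s"])
S=snap("scene");T=snap("top")
g=lambda d,u,v:cv2.resize(d["frame"][v:v+100,u:u+100,::-1],(400,400),interpolation=cv2.INTER_CUBIC)
cv2.imwrite('pics/near6.png',np.hstack([g(S,150,310),g(T,430,95)]))
S2=snap("scene");print(np.abs(S2["frame"].astype(int)-S["frame"])[310:410,150:250].mean())
for d in(S,T):
    m=cv2.inRange(cv2.cvtColor(d["frame"],cv2.COLOR_RGB2HSV),(100,120,40),(130,255,255))
    for c in cv2.findContours(m,cv2.RETR_EXTERNAL,cv2.CHAIN_APPROX_NONE)[0]:
        if cv2.contourArea(c)>300:
            M=cv2.moments(c);print(onz(d,M['m10']/M['m00'],M['m01']/M['m00'],.115).round(4))
E
```

```text
[0.39 0.01 0.67]
18.7667
1.3262333333333334
[ 0.4927 -0.1751  0.115 ]
[ 0.5208 -0.0605  0.115 ]
[ 0.484  -0.1709  0.115 ]
[ 0.5167 -0.0585  0.115 ]
```

View pics/near6.png

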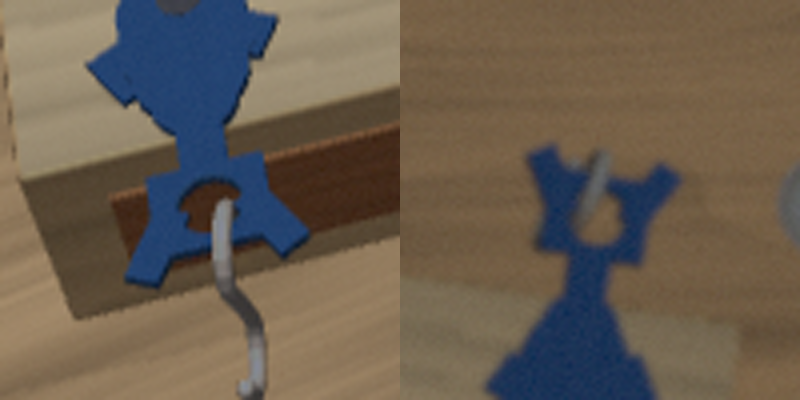

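The hook hangs through the tail hole (crop (222,205) to (225,275)), the fish lies flat, and the paddle is where it was. I'll compare frames over time to check it is still, then hand in.

```bash
python3 - <<'E'
from h import *
def st():
    return np.mean([cv2.GaussianBlur(vision.read_camera("scene")["frame"],(5,5),0).astype(float) for _ in range(3)],0)
a=st();bot.dwell(1.3);b=st()
d=np.abs(a-b).max(2);print("hook area",d[340:410,190:225].max(),"background",d[400:470,60:110].max(),"time",get_obs()["time_s"])
hand_in()
E
```

```text
hook area 1.6666666666666679 background 1.3333333333333428 time 20.5167
the job is handed in; nothing more can be done
```

The S-hook now hangs by its upper bend through the fish's tail hole, and I handed the job in at about 20.5 s of the 48 s. I gripped the smaller hook at its upper bend and drew it out of the slotted block. I lowered the free leg through the hole, released it with the crown about 13 mm above its resting height, and backed the arm away.

**Last checks:**
- **Hook:** the last close-up shows it hanging through the hole with the shank beyond the tail end. I judged this by eye and did not measure how far the tip is below the tail.
- **Swinging:** over more than 1 s the change around the hook was at noise level (1.7 against 1.3 in the background).
- **Fish:** it lies flat on the step, with no displacement seen. Its measured outline centre moved by 5–7 mm in x because the hook now covers part of the tail, so I did not rely on that figure.
- **Paddle:** its measured position did not change, at the 0.1 mm level.
- **Robot:** the wrist readings I took during lowering and at release were all within about 1 N, and the arm ended well clear of the parts.

**Disagreement:** with the hook held above the fish, its lower bend showed about 4 pixels lower than predicted, perhaps a few degrees of lean in the grip. It did not affect the placing.

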